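# Feed a block to the stop of a drilling guide with a push stick

### The arm

A 6-joint arm with a two-finger parallel gripper is mounted at the origin on the work surface. World frame = base frame: x ahead of the robot, y to its left, z up, the work surface at z = 0. Lengths are in m, angles in rad, forces in N, time in s.
With the tool pointing down it reaches from about 0.325 to 0.85 m from the base axis. Payload 15.5 kg.
Tool frame: the origin (TCP) lies midway between the tips of the shut fingers; the grasp point (between the pads) lies pinch_z behind it (pinch_z is the distance from the TCP to the grasp point, in m); z points along the fingers, y is the direction in which the jaws open and shut (so a half turn about z gives the same grasp; the last joint's range is limited). The gripper opens to 91 mm and grips with 3 to 60 N. Pads are 32 mm wide; open, the fingers measure 118 mm over their backs; the gripper's body (76 mm by 178 mm) begins 60 mm behind the grasp point.
Start: joints at [-1.349, 0.494, 1.345, -0, 1.302, -0.096], TCP at [0.195, -0.594, 0.214] pointing down, gripper open.
Joint ranges: [-2.91, 2.91], [-0.82, 2.16], [0.22, 2.67], [-1.22, 4.37], [0.12, 2.79], [-3.08, 3.08]. Speed limits (rad/s): [1.89, 1.89, 2.57, 3.01, 3.01, 3.01].

### API

Orientations are given as a unit quaternion [w, x, y, z].
In Python, from station import get_obs, snapshot, close_job, pinch_z gives the robot as it stands.
- The arm moves only by the shell command python3 -m crank 'ROWS'. ROWS is JSON, a list of rows, each a list of 5 numbers: the opening, from -1 (shut) to 1 (fully open), so that 0 is half open, then the shift along the tool's x, y, z in mm, then the turn about the tool's z in rad. In form: [[grip, tx, ty, tz, roll], ...]. A call has 1 to 20 rows; each row shifts and turns the commanded pose from where the row before left it, along the tool's axes as they then stand; what a row does not reach is not made up. A row lasts 1/10 s, in which the tool goes at most 50 mm and 8.59 degrees, less where a joint would pass 70% of its speed; a pose out of reach is approached as far as the arm can. A call with a gripper value outside its range is refused whole. The fingers move at their own pace and stop on an object; the grip force is fixed at half the most. Time passes only in rows, so rows that do not move let the fingers close. It gives the time, the measured TCP pose, the force and the opening at its end, in the units of the state.
- get_obs(): the state, without advancing time (a new reading comes with each control period).
- snapshot(name): name is "scene" or "top" or "wrist"; returns a dict with "img" (420x560x3 uint8, blue, green, red), "fx", "fy", "cx", "cy" (pixels), "k1" (the pictures are not rectified: a ray, as slopes to the right and down, at radius r is drawn at 1 + k1 r^2 times it, then the intrinsics apply), "cam_to_world" (4x4, takes a point from camera to world coordinates); the wrist camera has in their place "hand_eye" (4x4, takes a point from camera to tool coordinates, whose origin is the TCP and whose axes are the flange's). Camera axes: x right, y up, looking along -z (the intrinsics and any distortion apply to the point x, -y, -z); pixel columns grow to the right and rows downward; lengths in m; the calibration is good to about 2 mm. A picture is of the moment at which its call begins: read the wrist's pose just before it. There is no depth.
- close_job(): hands the job in, once; it reports no verdict.
The state is a dict: "t": time; "qpos": joint angles; "dq": joint speeds; "tau": joint torques, N m; "eef_pos": TCP position; "eef_rot": TCP orientation; "ft_force": force on the tool from outside, world axes, zero at the start; "torque": the same for the moment, N m; "grip_width": opening from 0.0 (shut) to 1.0 (fully open).
Only numpy, scipy, OpenCV 4.12 (cv2) and the standard library are available. Lean on these libraries where they do the work, as an engineer would, in place of code of your own. Each camera call takes 0.05 s, during which the arm holds its last target. There are 200 camera calls.

### The job

Set the tall narrow wooden block (60 mm long, 24 mm wide, 40 mm high) down upright in the open infeed of the drilling guide and let it go. Then take the push stick and with it feed the block through the narrow channel until it is pressed firmly home against the end stop, but gently enough not to bend the thin stop (25 N bends it). Draw the stick out, lay it back flat on the bench the right way up, and leave the two offcuts and the jar where they are.

Things in the scene. Friction and masses are not known exactly. Their poses are not given: they have to be found in the camera images.
- block: Plain hardwood block, 60 (x) by 24 (y) by 40 mm high, about 50 g, standing on the bench. Origin: centre of its underside; x along its length, z up. Either end may go first. Two offcuts of the same wood lie beside it, in any order.
- stick: Plywood push stick, about 100 g: straight strip 240 (x) by 18 (y) by 20 mm high, with an upright grip fin on its middle, 50 (x) by 16 (y) mm, up to 60 mm above the underside. Origin: centre of the strip's underside; x along the strip, z up. Either 18 by 20 mm end face, 120 mm from the origin, can push. Grip it by the fin, across y.
- jig: Drilling guide fixed to the bench: steel base plate 84 mm wide, from x = -95 to 180 mm, its top (the channel floor) at z = 10 mm, carrying an aluminium channel. Origin: at bench level on the channel's centre line, at the mouth of the covered part; x is the feed direction, z up. Covered part: x = 0 to 158 mm, walls and roof to z = 58 mm.
- infeed (a point): Middle of the guide's open infeed, on the channel floor (guide x = -45 mm, z = 10 mm). The infeed runs from guide x = -90 to 0 mm between low rails 34 mm apart and 10 mm high (rail tops 20 mm above the bench).
- narrow (a point): On the channel floor, 20 mm inside the covered part: here the walls have narrowed from 34 to 27 mm apart and stay so. They are 44 mm high, under two roof lips with a 10 mm slot between them; fingers do not fit in.
- shoe_at (a point): On the channel floor's centre line at guide x = 95 mm, beside a sprung steel shoe with ramped ends (x = 65 to 125 mm) that stands 4.5 mm out of the -y wall. The block pushes it aside: a rise to 4 to 8 N as its front reaches x = 75 to 90 mm, then a steady drag of that size, which also holds the block where it is left.
- offcut_short: Square hardwood offcut 42 by 42 by 22 mm high, not needed; origin at the centre of its underside.
- offcut_long: Flat hardwood offcut 90 by 30 by 18 mm high, not needed; origin at the centre of its underside.
- jar: Closed jar, 64 mm across and 85 mm high, not needed; origin at the centre of its underside.
- channel_end (a point): Centre of the channel's far end (guide x = 158 mm, z = 10 mm). Before it a thin rigid steel end stop, 24 mm wide and 38 mm high, is clamped with its face anywhere from guide x = 108 to 142 mm; its place is not measured. A 22 mm black knob on the roof slot sits 18 mm beyond the face. Home: the block's front on that face, pressed with 7 to 15 N beyond the drag for half a second; 25 N bends it.
Things that resemble listed ones, but are neither listed nor needed, are in the scene too. There is more than one size of the stick; the one meant has the size given above.

How it is judged:
By the outcome, as a careful person would: the job done as asked, in the order asked, and still so for the second after the job is handed in, with the robot touching nothing.
It also fails if it takes over 58 s, if anything falls off the work surface, if the arm or the gripper's body presses on something with over 40 N, if the wrist force passes 120 N, or if a joint passes its speed limit or range.

## Working session

There is one attempt and no reset: what is moved stays moved. The work goes in short steps, Python scripts to look and compute and a shell command to move; the robot and the scene stay as the last step left them, time stands still between calls to the robot, and variables do not carry over. Pictures are saved under pics/ and viewed, about 8 in all and at most 12, crops included, and the job is handed in when it is done.

```bash
ls; mkdir -p pics
python3 - <<'E'
from station import *
import cv2
print(get_obs(), pinch_z)
for n in ("scene","top"):
    s=snapshot(n); cv2.imwrite(f"pics/{n}0.png",s["img"]); print({k:v for k,v in s.items() if k!="img"})
E
```

```text
pics
{'t': 0.0, 'qpos': array([-1.34850995e+00,  4.94192035e-01,  1.34611384e+00, -3.30840564e-05,
        1.30250040e+00, -9.55207806e-02]), 'dq': array([ 0.00038183, -0.0014141 , -0.00204551, -0.00089026,  0.00164881,
        0.0009231 ]), 'tau': array([ 1.61647158e-04, -8.78833580e+01, -3.81855905e+01,  7.08125322e-02,
        5.31022518e-02, -7.19220156e-05]), 'eef_pos': array([ 0.19520008, -0.59334313,  0.21333862]), 'eef_rot': array([-6.04580496e-04,  9.87400493e-01,  1.58240003e-01, -5.43510452e-05]), 'ft_force': array([-0.66290523,  0.89708858,  0.07702838]), 'torque': array([-0.04338145, -0.0152331 , -0.01187258]), 'grip_width': 0.9962507525277756} 0.0188
{'fx': 501.4922386563279, 'fy': 501.4922386563279, 'cx': 278.2297068252971, 'cy': 210.5296191383687, 'k1': -0.18318294500635987, 'cam_to_world': array([[-0.69091581, -0.41173973,  0.59422701,  1.26687075],
       [ 0.72287453, -0.38281967,  0.57524039,  0.77047839],
       [-0.00936754,  0.82699425,  0.56213233,  0.79372173],
       [ 0.        ,  0.        ,  0.        ,  1.        ]])}
{'fx': 482.0829848483321, 'fy': 482.0829848483321, 'cx': 279.37831492440665, 'cy': 200.80072751906206, 'k1': -0.07309707408863636, 'cam_to_world': array([[-0.02356774,  0.99709363, -0.07244904,  0.40008491],
       [-0.99949695, -0.02196203,  0.02288069,  0.01587631],
       [ 0.02122307,  0.07295184,  0.99710963,  1.16256691],
       [ 0.        ,  0.        ,  0.        ,  1.        ]])}
```

Run:
```python
import cv2
i=cv2.imread("pics/top0.png"); cv2.imwrite("pics/top0b.png",cv2.resize(i,(800,600),interpolation=cv2.INTER_CUBIC))
```

```text
(no output)
```

View pics/top0b.png

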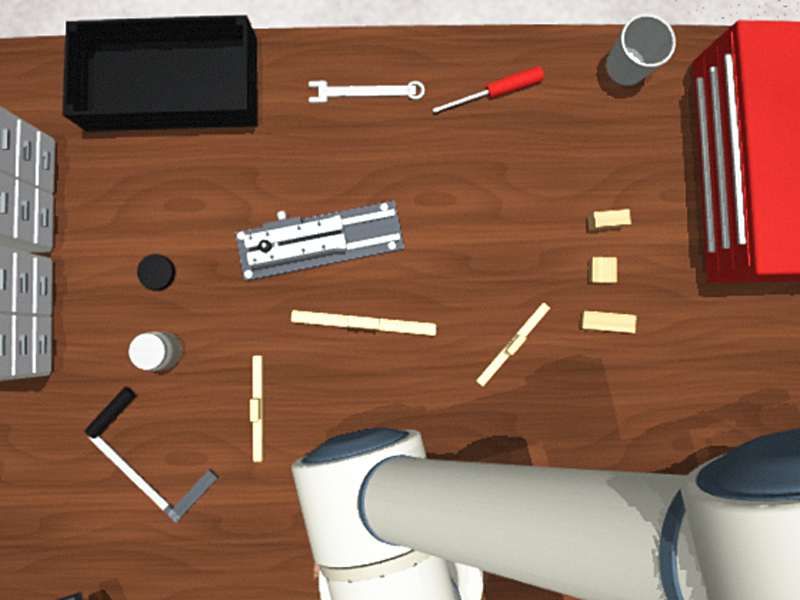

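View pics/scene0.png

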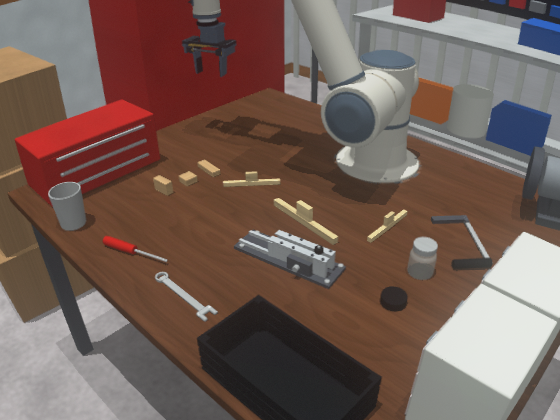

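Top view (800 px scale): block at (612,219), offcuts at (604,270) and (609,322), jig from (240,255) to (400,225) with its knob at (265,246). Stick A at (363,323) is about 240 mm long, the other two about 175 mm. The feed runs image-left (+y). Next I'll zoom in to read these precisely.

```bash
cat > h.py <<'E'
import numpy as np, cv2
from scipy.spatial.transform import Rotation as R
from station import *
def ray(s,uv,T):
    K=np.array([[s["fx"],0,s["cx"]],[0,s["fy"],s["cy"]],[0,0,1]])
    p=cv2.undistortPoints(np.array([[uv]],float),K,np.array([s["k1"],0,0,0,0]))[0,0]
    return T[:3,3],T[:3,:3]@np.array([p[0],-p[1],-1])
def at(s,uv,z,T=None):
    T=s["cam_to_world"] if T is None else T
    o,d=ray(s,uv,T); return (o+d*(z-o[2])/d[2])[:2]
def toolT(o):
    T=np.eye(4); q=o["eef_rot"]; T[:3,:3]=R.from_quat([q[1],q[2],q[3],q[0]]).as_matrix(); T[:3,3]=o["eef_pos"]; return T
def proj(s,P,T):
    c=T[:3,:3].T@(np.asarray(P)-T[:3,3]); x,y=c[0]/-c[2],-c[1]/-c[2]; r=x*x+y*y; f=1+s["k1"]*r
    return s["fx"]*x*f+s["cx"], s["fy"]*y*f+s["cy"]
E
python3 - <<'E'
import cv2,numpy as np
i=cv2.imread("pics/top0.png")
a=cv2.resize(i[135:240,160:310],None,fx=5,fy=5,interpolation=cv2.INTER_CUBIC)  # 750x525
cv2.imwrite("pics/c1.png",a)
b=cv2.resize(i[140:240,400:455],None,fx=6,fy=6,interpolation=cv2.INTER_CUBIC) #330x600
cv2.imwrite("pics/c2.png",b)
E
```

```text
(no output)
```

View pics/c1.png

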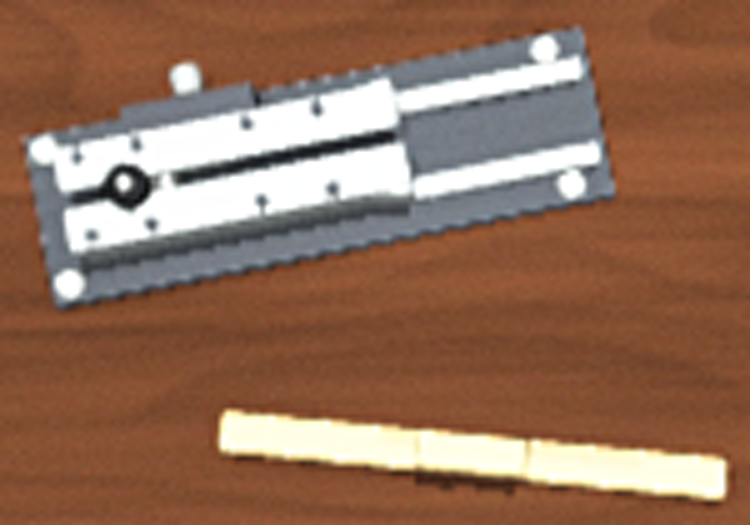

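View pics/c2.png

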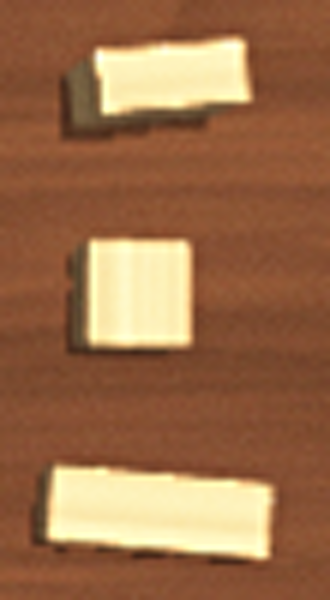

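Crop 1 shows the jig plate corners at (580,28), (613,193), (58,305), (28,137), and stick A's ends at (220,431) and (724,478). Crop 2 shows the block top corners at (95,50), (245,38), (252,102), (103,117), next to the square offcut and the long one.

```bash
cat > meas.py <<'E'
from h import *
s=snapshot("top")
f1=lambda u,v:(160+(u+.5)/5-.5,135+(v+.5)/5-.5)
f2=lambda u,v:(400+(u+.5)/6-.5,140+(v+.5)/6-.5)
W=lambda f,L,z:np.array([at(s,f(*p),z) for p in L])
def rep(n,P,k=None):  # corners order: two at -x end(first,last?), see use
    print(n,np.round(P,4).tolist())
P=W(f1,[(580,28),(613,193),(58,305),(28,137)],.01); rep("plate",P)
r=(P[0]+P[1])/2;l=(P[2]+P[3])/2; d=l-r; L=np.hypot(*d);d/=L
print(" len",L,"wid",np.hypot(*(P[0]-P[1])),"yaw",np.arctan2(d[1],d[0]),"origin",(l+r)/2-d*.0425,"infeed",(l+r)/2-d*.0875)
o=(l+r)/2-d*.0425
k=W(f1,[(127,186)],.065)[0]; print(" knob guide x",(k-o)@d, "lat",np.cross(d,k-o))
Q=W(f1,[(727,457),(723,500),(219,452),(221,410)],.02); r=(Q[0]+Q[1])/2;l=(Q[2]+Q[3])/2;e=l-r
print("stick c",(l+r)/2,"len",np.hypot(*e),"yaw",np.arctan2(e[1],e[0]))
F=W(f1,[(418,430),(415,470),(528,440),(524,479)],.06);print(" fin c",F.mean(0))
B=W(f2,[(245,38),(252,102),(103,117),(95,50)],.04); r=(B[0]+B[1])/2;l=(B[2]+B[3])/2;e=l-r
print("block c",(l+r)/2,"len",np.hypot(*e),"wid",np.hypot(*(B[0]-B[1])),"yaw",np.arctan2(e[1],e[0]))
O=W(f2,[(90,240),(190,240),(190,346),(90,346)],.022);print("off_s",O.mean(0))
O=W(f2,[(50,466),(272,486),(270,558),(48,537)],.018);print("off_l",O.mean(0))
print("jar", at(s,(149/800*560,351/600*420),.085))
E
python3 meas.py 2>/dev/null
```

```text
plate [[0.6312, -0.0049], [0.5503, -0.0189], [0.502, 0.2484], [0.5837, 0.2625]]
 len 0.27163589059787613 wid 0.08207394224611236 yaw 1.7480723814930252 origin [0.57429557 0.07994121] infeed [0.58223127 0.03564646]
 knob guide x 0.1274977864823267 lat 0.0006285053011018567
stick c [0.42566324 0.0508152 ] len 0.24019203031433708 yaw 1.454336988332923
 fin c [0.42483267 0.05020146]
block c [ 0.58971619 -0.36879991] len 0.061221602752379624 wid 0.02588477343411523 yaw 1.6444837691842713
off_s [ 0.50527249 -0.35674969]
off_l [ 0.41742459 -0.36237919]
jar [0.38650437 0.38440431]
```

```bash
python3 -m crank '[[0.2,0,0,0,-0.147],[0.2,0,0,0,-0.147],[0.2,0,0,0,-0.147],[0.2,0,0,0,-0.147],[0.2,0,0,0,-0.147],[0.2,0,0,0,-0.147],[0.2,0,0,0,-0.147],[0.2,0,0,0,-0.147],[0.2,0,0,0,-0.150],[0.2,17.7,37.3,4,0],[0.2,17.7,37.3,4,0],[0.2,17.7,37.3,4,0],[0.2,17.7,37.3,4,0],[0.2,17.7,37.3,4,0],[0.2,17.7,37.3,4,0],[0.2,17.7,37.3,4,0],[0.2,17.7,37.3,4,0],[0.2,17.7,37.3,4,0],[0.2,17.7,37.3,4,0],[0.2,17.7,37.3,4,0]]'; python3 -m crank '[[0.2,0,0,0,0],[0.2,0,0,0,0],[0.2,0,0,0,0]]'
cat > go.py <<'E'
import sys
from h import *
def go(x,y,yaw,z):
    o=get_obs(); T=toolT(o); p=T[:3,3]; ps=np.arctan2(T[1,0],T[0,0]); d=np.array([x,y,z])-p
    c,s=np.cos(yaw),np.sin(yaw)
    print("t %.2f"%o["t"],"pos",p.round(4),"yaw %.4f"%ps,"tilt",T[:2,2].round(4),"q6 %.2f"%o["qpos"][5],"F",o["ft_force"].round(2),"w %.3f"%o["grip_width"])
    print(" roll %.4f; then mm:"%(ps-yaw),np.round(1e3*np.array([d[0]*c+d[1]*s,d[0]*s-d[1]*c,-d[2]]),1))
if __name__=="__main__": go(*map(float,sys.argv[1:5]))
E
python3 - <<'E'
from go import *
go(.5897,-.3688,1.644,.015)
o=get_obs(); s=snapshot("wrist"); cv2.imwrite("pics/w1.png",s["img"]); T=toolT(o)@s["hand_eye"]
for n,P in {"block":(.5897,-.3688,.04)}.items(): print(n,proj(s,P,T))
print(T.round(3))
E
```

```text
t: 2.15
eef_pos: [0.5916, -0.3684, 0.1695]
eef_rot: [-0.0, 0.681, 0.732, -0.0]
ft_force: [0.6, -0.2, 0.4]
grip_width: 0.597
t: 2.45
eef_pos: [0.5896, -0.37, 0.1698]
eef_rot: [-0.0, 0.681, 0.732, -0.0]
ft_force: [-0.7, -0.3, 0.0]
grip_width: 0.598
t 2.45 pos [ 0.5896 -0.37    0.1698] yaw 1.6434 tilt [-0.0006  0.0001] q6 -0.72 F [-0.69 -0.32  0.02] w 0.598
 roll -0.0006; then mm: [  1.2   0.2 154.8]
block (np.float64(280.53412808366807), np.float64(201.5985162740547))
[[ 0.997 -0.07  -0.019  0.583]
 [ 0.073  0.963  0.26  -0.297]
 [ 0.    -0.261  0.965  0.34 ]
 [ 0.     0.     0.     1.   ]]
```

View pics/w1.png

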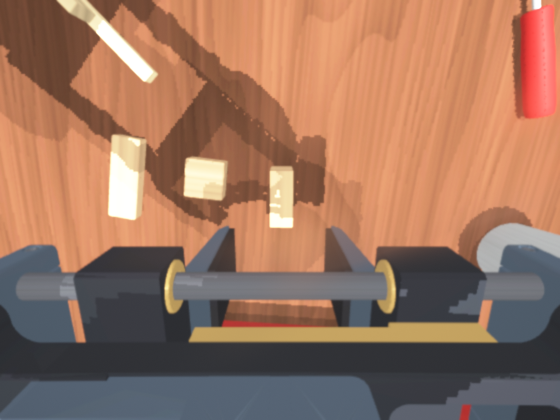

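Wrist view: the block is centred near (281,198) against a predicted (280.5,201.6), so the pose agrees. I'll descend and grip.

```bash
python3 -m crank '[[0.2,1,0.2,30,0],[0.2,0,0,30,0],[0.2,0,0,30,0],[0.2,0,0,25,0],[0.2,0,0,20,0],[0.2,0,0,15,0],[0.2,0,0,4.8,0],[0.2,0,0,0,0],[-1,0,0,0,0],[-1,0,0,0,0],[-1,0,0,0,0],[-1,0,0,0,0],[-1,0,0,0,0],[-1,0,0,0,0],[-1,0,0,-10,0],[-1,0,0,-20,0],[-1,0,0,-20,0],[-1,0,0,-20,0],[-1,0,0,-20,0],[-1,0,0,0,0]]'; python3 go.py .5822 .0356 1.748 .105
```

```text
t: 4.5
eef_pos: [0.5918, -0.3695, 0.1086]
eef_rot: [0.002, 0.681, 0.732, 0.0]
ft_force: [-0.1, -0.4, -0.1]
grip_width: 0.263
t 4.50 pos [ 0.5918 -0.3695  0.1086] yaw 1.6439 tilt [ 0.0038 -0.0028] q6 -0.72 F [-0.07 -0.44 -0.13] w 0.263
 roll -0.1041; then mm: [400.5  62.    3.6]
```

```bash
python3 -m crank '[[-1,0,0,0,-0.104],[-1,33.4,5.2,0,0],[-1,33.4,5.2,0,0],[-1,33.4,5.2,0,0],[-1,33.4,5.2,0,0],[-1,33.4,5.2,0,0],[-1,33.4,5.2,0,0],[-1,33.4,5.2,0,0],[-1,33.4,5.2,0,0],[-1,33.4,5.2,0,0],[-1,33.4,5.2,0,0],[-1,33.4,5.2,0,0],[-1,33.4,5.2,0,0],[-1,0,0,0,0],[-1,0,0,0,0],[-1,0,0,0,0]]'
python3 - <<'E'
from go import *
go(.5822,.0356,1.748,.027)
o=get_obs(); s=snapshot("wrist"); T=toolT(o)@s["hand_eye"]
img=s["img"]
O=np.array([.5743,.0799]);d=np.array([np.cos(1.748),np.sin(1.748)]);n=np.array([-d[1],d[0]])
for gx,gy,z in [(-90,17,20),(0,17,20),(-90,-17,20),(0,-17,20),(0,5,58),(0,-5,58),(100,5,58),(180,42,10),(180,-42,10),(127,0,65)]:
    p=O+d*gx/1e3+n*gy/1e3; u,v=proj(s,(*p,z/1e3),T); print(gx,gy,z,round(u),round(v))
    if 0<u<560 and 0<v<420: cv2.circle(img,(round(u),round(v)),2,(0,0,255),-1)
cv2.imwrite("pics/w2.png",cv2.resize(img,(800,600)))
E
```

```text
t: 6.1
eef_pos: [0.5812, 0.0363, 0.1049]
eef_rot: [-0.0, 0.642, 0.767, -0.0]
ft_force: [0.5, -0.3, -1.0]
grip_width: 0.261
t 6.10 pos [0.5812 0.0363 0.1049] yaw 1.7474 tilt [-0.0004 -0.0002] q6 -0.22 F [ 0.52 -0.28 -1.  ] w 0.261
 roll -0.0006; then mm: [-0.9  0.9 77.9]
-90 17 20 263 262
0 17 20 262 165
-90 -17 20 300 262
0 -17 20 302 165
0 5 58 275 171
0 -5 58 289 171
100 5 58 274 14
180 42 10 223 -88
180 -42 10 340 -88
127 0 65 282 -42
```

View pics/w2.png

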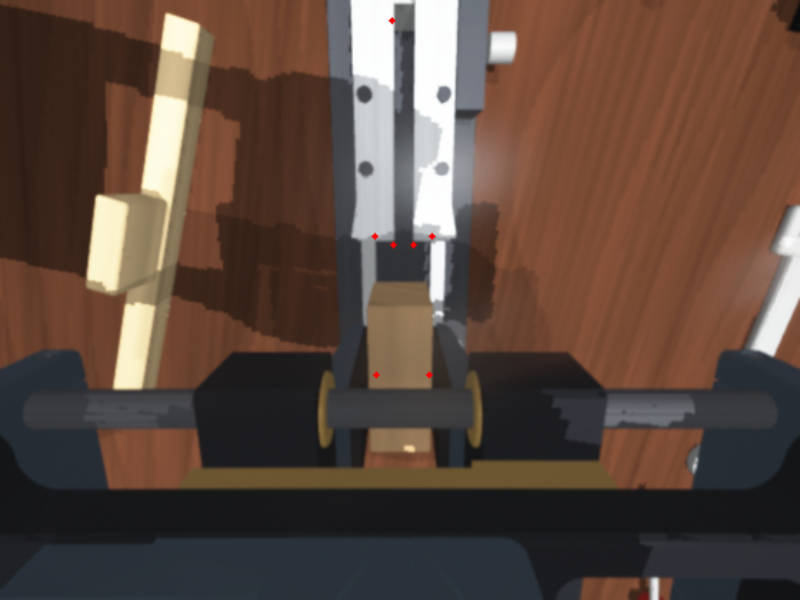

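```bash
python3 -m crank '[[-1,-0.9,0.9,25,0],[-1,0,0,25,0],[-1,0,0,15,0],[-1,0,0,8,0],[-1,0,0,3,0],[-1,0,0,1.5,0],[-1,0,0,1.5,0],[-1,0,0,0,0],[-1,0,0,0,0]]'; python3 go.py .5822 .0356 1.748 .025
```

```text
t: 7.05
eef_pos: [0.5826, 0.0362, 0.0266]
eef_rot: [0.0, 0.642, 0.767, 0.0]
ft_force: [-0.7, 0.3, -1.3]
grip_width: 0.263
t 7.05 pos [0.5826 0.0362 0.0266] yaw 1.7479 tilt [ 0.0006 -0.    ] q6 -0.22 F [-0.72  0.29 -1.25] w 0.263
 roll -0.0001; then mm: [-0.5 -0.5  1.6]
```

```bash
python3 -m crank '[[-1,0,0,0.7,0],[-1,0,0,0.6,0],[-1,0,0,0,0],[0,0,0,0,0],[0,0,0,0,0],[0,0,0,0,0],[0,0,0,-5,0],[0,0,0,-20,0],[0,0,0,-30,0],[0,0,0,-30,0],[0,0,0,0,0.147],[0,0,0,0,0.147],[0,0,0,0,0]]'; python3 go.py .4253 .0505 1.454 .020
```

```text
t: 8.35
eef_pos: [0.5824, 0.0362, 0.1103]
eef_rot: [0.0, 0.748, 0.663, 0.0]
ft_force: [-0.5, -0.5, 0.4]
grip_width: 0.501
t 8.35 pos [0.5824 0.0362 0.1103] yaw 1.4509 tilt [ 0.0005 -0.    ] q6 0.08 F [-0.47 -0.51  0.39] w 0.501
 roll -0.0031; then mm: [  -4.1 -157.7   90.3]
```

```bash
python3 -m crank '[[0,-0.7,-26.3,0,-0.003],[0,-0.7,-26.3,0,0],[0,-0.7,-26.3,0,0],[0,-0.7,-26.3,0,0],[0,-0.7,-26.3,0,0],[0,-0.7,-26.3,0,0],[0,0,0,0,0],[0,0,0,0,0],[0,0,0,0,0]]'
python3 - <<'E'
from go import *
go(.4253,.0505,1.454,.024)
o=get_obs(); s=snapshot("wrist"); T=toolT(o)@s["hand_eye"]
img=s["img"]
O=np.array([.4253,.0505]);a=1.454;d=np.array([np.cos(a),np.sin(a)]);n=np.array([-d[1],d[0]])
for gx,gy,z in [(25,8,60),(25,-8,60),(-25,8,60),(-25,-8,60),(120,9,20),(120,-9,20),(25,9,20),(25,-9,20)]:
    p=O+d*gx/1e3+n*gy/1e3; u,v=proj(s,(*p,z/1e3),T); 
    if 0<u<560 and 0<v<420: cv2.circle(img,(round(u),round(v)),1,(0,0,255),-1)
cv2.imwrite("pics/w3.png",cv2.resize(img,(800,600)))
s=snapshot("top");cv2.imwrite("pics/t3.png",s["img"])
E
```

```text
t: 9.25
eef_pos: [0.4263, 0.05, 0.11]
eef_rot: [0.0, 0.746, 0.666, 0.0]
ft_force: [0.2, -0.1, 0.0]
grip_width: 0.497
t 9.25 pos [0.4263 0.05   0.11  ] yaw 1.4588 tilt [0.0011 0.    ] q6 0.09 F [ 0.2  -0.14  0.01] w 0.497
 roll 0.0048; then mm: [ 0.4 -1.  86. ]
```

View pics/w3.png

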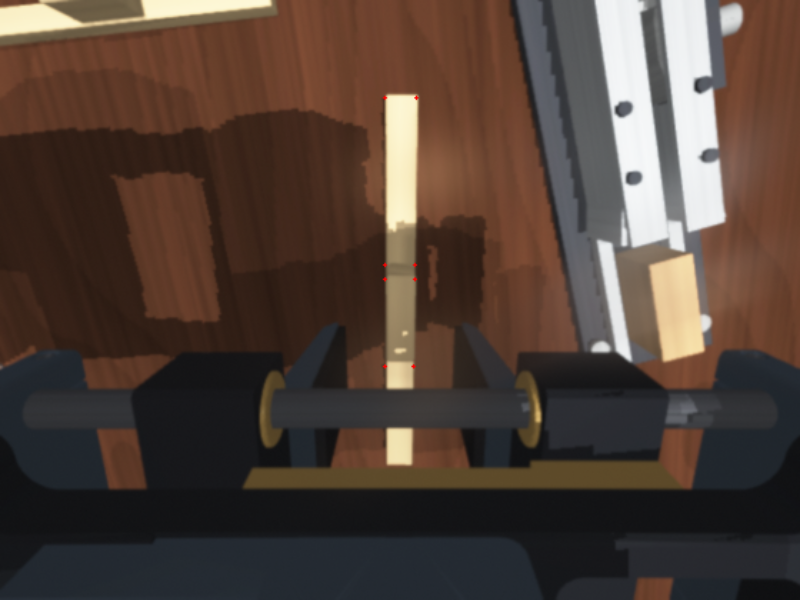

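The projected stick model lies on the stick to about 1 mm, and the block is standing in the infeed. I'll grip the fin.

```bash
python3 -m crank '[[0,0.4,-1,20,0.005],[0,0,0,20,0],[0,0,0,20,0],[0,0,0,14,0],[0,0,0,8,0],[0,0,0,4.5,0],[0,0,0,0,0],[-1,0,0,0,0],[-1,0,0,0,0],[-1,0,0,0,0],[-1,0,0,0,0],[-1,0,0,0,0],[-1,0,0,0,0]]';python3 go.py .4253 .0505 1.454 .023; python3 -m crank '[[-1,0,0,-10,0],[-1,0,0,-20,0],[-1,0,0,-20,0],[-1,0,0,-20,0],[-1,0,0,0,0],[-1,0,0,0,0]]'
python3 - <<'E'
from go import *
d=np.array([np.cos(1.748),np.sin(1.748)]);O=np.array([.5743,.0799])
p=O+d*(-.225); go(*p,1.748,.09)
E
```

```text
t: 10.65
eef_pos: [0.4244, 0.0506, 0.0236]
eef_rot: [0.0, 0.748, 0.664, 0.0]
ft_force: [0.0, 0.2, 6.9]
grip_width: 0.17
t 10.65 pos [0.4244 0.0506 0.0236] yaw 1.4518 tilt [ 0.0007 -0.    ] q6 0.10 F [0.03 0.23 6.93] w 0.170
 roll -0.0022; then mm: [0.  0.9 0.6]
t: 11.25
eef_pos: [0.4242, 0.0506, 0.0936]
eef_rot: [0.0, 0.748, 0.664, 0.0]
ft_force: [0.3, -0.3, -1.4]
grip_width: 0.176
t 11.25 pos [0.4242 0.0506 0.0936] yaw 1.4518 tilt [ 0.001 -0.   ] q6 0.10 F [ 0.31 -0.33 -1.37] w 0.176
 roll -0.2962; then mm: [-222.6  152.9    3.6]
```

```bash
python3 -m crank '[[-1,0,0,0,-0.148],[-1,0,0,0,-0.148],[-1,-30,0,0,0],[-1,-35,0,0,0],[-1,-35,0,0,0],[-1,-35,0,0,0],[-1,-35,0,0,0],[-1,-32,0,0,0],[-1,-20,25,0,0],[-1,0,32,0,0],[-1,0,32,0,0],[-1,0,32,0,0],[-1,0,32,0,0],[-1,0,0,0,0],[-1,0,0,0,0],[-1,0,0,0,0]]'
python3 - <<'E'
from go import *
d=np.array([np.cos(1.748),np.sin(1.748)]);O=np.array([.5743,.0799])
p=O+d*(-.225); go(*p,1.748,.0345)
o=get_obs(); s=snapshot("wrist"); T=toolT(o)@s["hand_eye"]
cv2.imwrite("pics/w4.png",cv2.resize(s["img"],(800,600)))
s=snapshot("top");cv2.imwrite("pics/t4.png",s["img"])
E
```

```text
t: 12.85
eef_pos: [0.6125, -0.1409, 0.0923]
eef_rot: [-0.001, 0.642, 0.767, -0.0]
ft_force: [0.1, 0.8, -1.3]
grip_width: 0.172
t 12.85 pos [ 0.6125 -0.1409  0.0923] yaw 1.7477 tilt [-0.0022  0.0006] q6 -0.50 F [ 0.11  0.8  -1.28] w 0.172
 roll -0.0003; then mm: [-0.9  1.3 57.8]
```

View pics/w4.png

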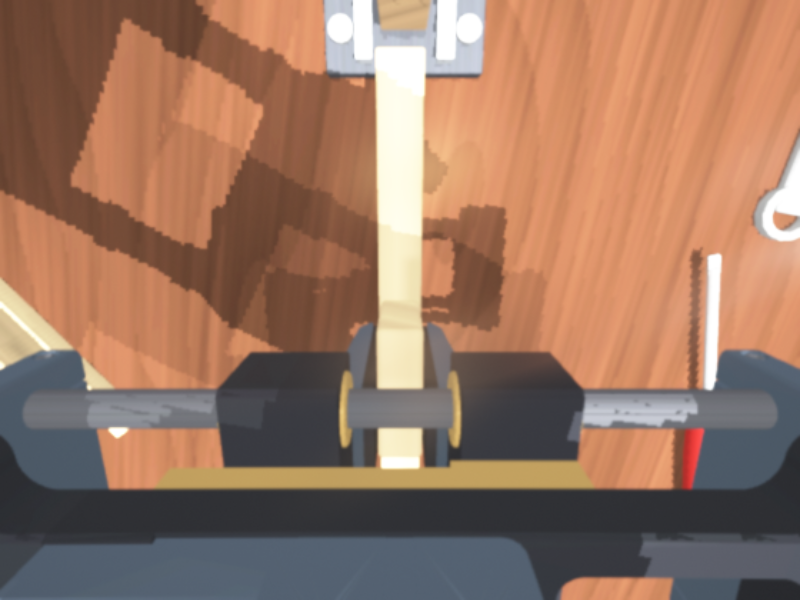

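```bash
python3 -m crank '[[-1,-0.9,1.5,20,0],[-1,0,0,20,0],[-1,0,0,12,0],[-1,0,0,4.8,0],[-1,0,0,0,0],[-1,5,0,0,0],[-1,5,0,0,0],[-1,5,0,0,0],[-1,5,0,0,0],[-1,0,0,0,0],[-1,0,0,0,0]]'
cat > st.py <<'E'
from h import *
o=get_obs(); T=toolT(o); d=np.array([np.cos(1.748),np.sin(1.748)]);n=np.array([-d[1],d[0]]);r=o["eef_pos"][:2]-[.5743,.0799]
F=o["ft_force"]
print("t %.2f tip x %.1f lat %.1f z %.1f | Ffeed %.2f Flat %.2f Fz %.2f My.. %s w %.3f"%(o["t"],1e3*(r@d)+120,1e3*(r@n),1e3*o["eef_pos"][2],F[:2]@d,F[:2]@n,F[2],o["torque"].round(2),o["grip_width"]))
E
python3 st.py
```

```text
t: 14.05
eef_pos: [0.612, -0.1218, 0.0366]
eef_rot: [0.0, 0.642, 0.767, 0.0]
ft_force: [0.0, 0.0, -0.9]
grip_width: 0.172
t 14.05 tip x -85.2 lat -1.6 z 36.6 | Ffeed 0.02 Flat -0.04 Fz -0.86 My.. [-0.04 -0.13 -0.02] w 0.172
```

```bash
python3 -m crank '[[-1,4,-0.8,0.8,0],[-1,4,0,0,0],[-1,4,0,0,0],[-1,5,0,0,0],[-1,5,0,0,0],[-1,5,0,0,0],[-1,5,0,0,0],[-1,5,0,0,0],[-1,5,0,0,0],[-1,5,0,0,0],[-1,0,0,0,0]]'; python3 st.py
```

```text
t: 15.15
eef_pos: [0.6027, -0.0751, 0.0357]
eef_rot: [-0.0, 0.642, 0.767, -0.0]
ft_force: [-0.2, -0.4, -1.3]
grip_width: 0.177
t 15.15 tip x -37.6 lat -0.6 z 35.7 | Ffeed -0.34 Flat 0.30 Fz -1.27 My.. [-0.   -0.13  0.01] w 0.177
```

```bash
python3 -m crank '[[-1,4,0,0,0],[-1,4,0,0,0],[-1,4,0,0,0],[-1,4,0,0,0],[-1,4,0,0,0],[-1,0,0,0,0]]'; python3 st.py
```

```text
t: 15.75
eef_pos: [0.5992, -0.0555, 0.0357]
eef_rot: [-0.0, 0.642, 0.767, -0.0]
ft_force: [0.1, 0.6, -1.4]
grip_width: 0.178
t 15.75 tip x -17.7 lat -0.6 z 35.7 | Ffeed 0.62 Flat -0.21 Fz -1.41 My.. [-0.04 -0.09  0.01] w 0.178
```

```bash
python3 -m crank '[[-1,4,0,0,0],[-1,4,0,0,0],[-1,4,0,0,0],[-1,4,0,0,0],[-1,2,0,0,0]]'; python3 st.py;  python3 -m crank '[[-1,3,0,0,0],[-1,3,0,0,0],[-1,3,0,0,0],[-1,3,0,0,0]]'; python3 st.py; python3 -m crank '[[-1,2,0,0,0],[-1,2,0,0,0],[-1,2,0,0,0]]'; python3 st.py
```

```text
t: 16.25
eef_pos: [0.5961, -0.0379, 0.0357]
eef_rot: [-0.0, 0.642, 0.767, -0.0]
ft_force: [-0.7, 0.3, -0.6]
grip_width: 0.174
t 16.25 tip x 0.2 lat -0.7 z 35.7 | Ffeed 0.38 Flat 0.60 Fz -0.57 My.. [-0.07 -0.15  0.  ] w 0.174
t: 16.65
eef_pos: [0.5941, -0.0264, 0.0357]
eef_rot: [0.0, 0.642, 0.767, 0.0]
ft_force: [-0.0, -0.1, -1.1]
grip_width: 0.171
t 16.65 tip x 11.9 lat -0.7 z 35.7 | Ffeed -0.07 Flat 0.02 Fz -1.10 My.. [-0.13 -0.09  0.02] w 0.171
t: 16.95
eef_pos: [0.593, -0.0206, 0.0357]
eef_rot: [0.0, 0.642, 0.767, 0.0]
ft_force: [0.5, 0.1, -0.9]
grip_width: 0.176
t 16.95 tip x 17.8 lat -0.7 z 35.7 | Ffeed 0.05 Flat -0.51 Fz -0.89 My.. [-0.06 -0.11  0.  ] w 0.176
```

```bash
python3 -m crank '[[-1,2,0,0,0],[-1,2,0,0,0]]'; python3 st.py;  python3 -m crank '[[-1,2,0,0,0],[-1,2,0,0,0]]'; python3 st.py; python3 -m crank '[[-1,2,0,0,0],[-1,2,0,0,0]]'; python3 st.py
python3 - <<'E'
from h import *
s=snapshot("top");cv2.imwrite("pics/t5.png",cv2.resize(s["img"][135:240,160:310],None,fx=5,fy=5,interpolation=cv2.INTER_CUBIC))
E
```

```text
t: 17.15
eef_pos: [0.5924, -0.0168, 0.0358]
eef_rot: [0.0, 0.642, 0.767, -0.0]
ft_force: [-0.4, -5.1, 0.1]
grip_width: 0.175
t 17.15 tip x 21.6 lat -0.7 z 35.8 | Ffeed -4.91 Flat 1.30 Fz 0.11 My.. [-0.75 -0.09  0.15] w 0.175
t: 17.35
eef_pos: [0.5917, -0.0131, 0.0358]
eef_rot: [0.0, 0.642, 0.767, -0.0]
ft_force: [0.7, -6.2, 0.0]
grip_width: 0.174
t 17.35 tip x 25.4 lat -0.8 z 35.8 | Ffeed -6.22 Flat 0.43 Fz 0.02 My.. [-1.15 -0.08  0.18] w 0.174
t: 17.55
eef_pos: [0.591, -0.0091, 0.0358]
eef_rot: [0.0, 0.642, 0.767, -0.0]
ft_force: [0.7, -5.6, -0.5]
grip_width: 0.175
t 17.55 tip x 29.4 lat -0.8 z 35.8 | Ffeed -5.66 Flat 0.30 Fz -0.51 My.. [-1.01 -0.15  0.17] w 0.175
```

```bash
python3 -m crank '[[-1,2,0,0,0],[-1,2,0,0,0],[-1,2,0,0,0],[-1,1.5,0,0,0],[-1,1.5,0,0,0]]'; python3 st.py;  python3 -m crank '[[-1,1,0,0,0],[-1,1,0,0,0]]'; python3 st.py; python3 -m crank '[[-1,1,0,0,0],[-1,1,0,0,0]]'; python3 st.py
```

```text
t: 18.1
eef_pos: [0.5892, -0.0002, 0.0357]
eef_rot: [0.0, 0.642, 0.767, -0.0]
ft_force: [-0.5, -5.5, 1.1]
grip_width: 0.176
t 18.10 tip x 38.5 lat -0.6 z 35.7 | Ffeed -5.31 Flat 1.45 Fz 1.08 My.. [-0.97  0.11  0.21] w 0.176
t: 18.3
eef_pos: [0.5889, 0.0017, 0.0357]
eef_rot: [0.0, 0.642, 0.767, -0.0]
ft_force: [0.1, -5.1, 1.0]
grip_width: 0.175
t 18.30 tip x 40.5 lat -0.5 z 35.7 | Ffeed -5.06 Flat 0.79 Fz 0.96 My.. [-0.96  0.09  0.27] w 0.175
t: 18.5
eef_pos: [0.5884, 0.0037, 0.0357]
eef_rot: [-0.0, 0.642, 0.767, -0.0]
ft_force: [-0.7, -5.5, 1.0]
grip_width: 0.175
t 18.50 tip x 42.5 lat -0.5 z 35.7 | Ffeed -5.35 Flat 1.63 Fz 1.01 My.. [-0.93  0.14  0.33] w 0.175
```

```bash
python3 -m crank '[[-1,0.8,0,0,0],[-1,0.7,0,0,0]]'|grep -v grip; python3 st.py;  python3 -m crank '[[-1,0.7,0,0,0]]' >/dev/null; python3 st.py; python3 -m crank '[[-1,0.7,0,0,0]]'>/dev/null; python3 st.py;python3 -m crank '[[-1,0.6,0,0,0]]'>/dev/null; python3 st.py
```

```text
t: 18.7
eef_pos: [0.5881, 0.0052, 0.0357]
eef_rot: [-0.0, 0.642, 0.767, -0.0]
ft_force: [-1.7, -4.6, 1.0]
t 18.70 tip x 44.0 lat -0.5 z 35.7 | Ffeed -4.24 Flat 2.44 Fz 0.96 My.. [-0.93  0.18  0.27] w 0.177
t 18.80 tip x 44.7 lat -0.4 z 35.7 | Ffeed -5.17 Flat 2.73 Fz -0.68 My.. [-0.9   0.11  0.29] w 0.170
t 18.90 tip x 45.4 lat -0.4 z 35.7 | Ffeed -5.37 Flat 2.37 Fz 0.64 My.. [-0.94  0.19  0.29] w 0.170
t 19.00 tip x 46.0 lat -0.4 z 35.7 | Ffeed -4.23 Flat 1.69 Fz 0.07 My.. [-0.93  0.19  0.32] w 0.175
```

```bash
for i in 1; do python3 -m crank '[[-1,0.5,0,0,0]]' >/dev/null; python3 st.py; python3 -m crank '[[-1,0.5,0,0,0]]' >/dev/null; python3 st.py; python3 -m crank '[[-1,0.5,0,0,0]]'>/dev/null; python3 st.py;python3 -m crank '[[-1,0.5,0,0,0]]'>/dev/null; python3 st.py; done
```

```text
t 19.10 tip x 46.5 lat -0.4 z 35.7 | Ffeed -5.46 Flat 2.26 Fz -0.29 My.. [-0.82  0.22  0.28] w 0.176
t 19.20 tip x 47.0 lat -0.4 z 35.7 | Ffeed -5.79 Flat 0.87 Fz 0.24 My.. [-0.86  0.22  0.29] w 0.174
t 19.30 tip x 47.5 lat -0.4 z 35.7 | Ffeed -4.82 Flat 2.84 Fz 0.27 My.. [-0.9   0.16  0.28] w 0.174
t 19.40 tip x 48.0 lat -0.4 z 35.7 | Ffeed -4.80 Flat 2.70 Fz 0.08 My.. [-0.91  0.2   0.25] w 0.175
```

```bash
python3 -m crank '[[-1,0.5,0,0,0]]' >/dev/null; python3 st.py; python3 -m crank '[[-1,0.5,0,0,0]]' >/dev/null; python3 st.py; python3 -m crank '[[-1,0.5,0,0,0]]'>/dev/null; python3 st.py
```

```text
t 19.50 tip x 48.6 lat -0.4 z 35.7 | Ffeed -5.41 Flat 1.74 Fz -0.18 My.. [-0.9   0.21  0.27] w 0.176
t 19.60 tip x 48.7 lat -0.4 z 35.8 | Ffeed -10.82 Flat 2.72 Fz 1.39 My.. [-1.92  0.19  0.41] w 0.174
t 19.70 tip x 48.8 lat -0.6 z 35.8 | Ffeed -14.85 Flat 3.66 Fz 2.59 My.. [-2.62  0.21  0.5 ] w 0.177
```

```bash
python3 -m crank '[[-1,0.5,0,0,0]]' >/dev/null; python3 st.py; python3 -m crank '[[-1,0.5,0,0,0]]' >/dev/null; python3 st.py; python3 -m crank '[[-1,0.4,0,0,0]]'>/dev/null; python3 st.py
```

```text
t 19.80 tip x 48.8 lat -0.6 z 36.0 | Ffeed -17.97 Flat 4.68 Fz 3.36 My.. [-3.37  0.2   0.57] w 0.174
t 19.90 tip x 48.9 lat -0.7 z 36.0 | Ffeed -23.02 Flat 5.81 Fz 5.16 My.. [-3.99  0.19  0.61] w 0.173
t 20.00 tip x 48.9 lat -0.8 z 36.1 | Ffeed -25.63 Flat 4.26 Fz 5.45 My.. [-4.51  0.17  0.69] w 0.176
```

The two batches went in together and took the push to about 20 N beyond the drag. That is over the 7 to 15 N window but under the 25 N bend limit, so I'm backing off into the window and holding there.

```bash
python3 -m crank '[[-1,-1.0,0,0,0]]' >/dev/null; python3 st.py
```

```text
t 20.10 tip x 48.8 lat -0.5 z 35.9 | Ffeed -8.89 Flat 2.99 Fz -0.08 My.. [-1.77  0.19  0.4 ] w 0.171
```

```bash
python3 -m crank '[[-1,0,0,0,0]]' >/dev/null; python3 st.py
```

```text
t 20.20 tip x 48.8 lat -0.5 z 35.9 | Ffeed -14.47 Flat 3.96 Fz 2.56 My.. [-2.65  0.27  0.52] w 0.175
```

```bash
python3 -m crank '[[-1,0.15,0,0,0]]' >/dev/null; python3 st.py;python3 -m crank '[[-1,0,0,0,0]]' >/dev/null; python3 st.py
```

```text
t 20.30 tip x 48.8 lat -0.6 z 35.9 | Ffeed -16.80 Flat 4.44 Fz 3.10 My.. [-3.03  0.22  0.6 ] w 0.174
t 20.40 tip x 48.8 lat -0.6 z 35.9 | Ffeed -16.49 Flat 3.76 Fz 2.41 My.. [-2.88  0.25  0.48] w 0.173
```

```bash
python3 -m crank '[[-1,0,0,0,0],[-1,0,0,0,0],[-1,0,0,0,0],[-1,0,0,0,0]]' >/dev/null; python3 st.py;python3 -m crank '[[-1,0,0,0,0],[-1,0,0,0,0],[-1,0,0,0,0],[-1,0,0,0,0]]' >/dev/null; python3 st.py
```

```text
t 20.80 tip x 48.8 lat -0.6 z 35.9 | Ffeed -16.27 Flat 3.59 Fz 2.29 My.. [-2.91  0.2   0.53] w 0.171
t 21.20 tip x 48.8 lat -0.6 z 35.9 | Ffeed -16.04 Flat 4.21 Fz 2.31 My.. [-2.91  0.23  0.5 ] w 0.174
```

```bash
python3 -m crank '[[-1,-1,0,0,0],[-1,-2,0,0,0],[-1,-4,0,0,0],[-1,-8,0,0,0],[-1,-12,0,0,0],[-1,-14,0,0,0],[-1,-14,0,0,0],[-1,-14,0,0,0],[-1,-14,0,0,0],[-1,-14,0,0,0],[-1,-14,0,0,0],[-1,-14,0,0,0],[-1,-14,0,0,0],[-1,-14,0,0,0],[-1,-8,0,0,0],[-1,0,0,-15,0],[-1,0,0,-25,0],[-1,0,0,-20,0],[-1,0,0,0,0],[-1,0,0,0,0]]'; python3 st.py
python3 - <<'E'
from go import *
go(.4253,.0505,1.454,.035)
s=snapshot("scene");cv2.imwrite("pics/s6.png",cv2.resize(s["img"][130:340,180:460],(800,600),interpolation=cv2.INTER_CUBIC))
E
```

```text
t: 23.2
eef_pos: [0.6158, -0.1467, 0.0965]
eef_rot: [0.0, 0.642, 0.767, 0.0]
ft_force: [-0.4, -0.4, -0.2]
grip_width: 0.175
t 23.20 tip x -110.4 lat -0.9 z 96.5 | Ffeed -0.30 Flat 0.44 Fz -0.16 My.. [-0.01 -0.1  -0.01] w 0.175
t 23.20 pos [ 0.6158 -0.1467  0.0965] yaw 1.7482 tilt [ 0.0009 -0.0002] q6 -0.51 F [-0.38 -0.38 -0.16] w 0.175
 roll 0.2942; then mm: [ 173.7 -212.2   61.5]
```

View pics/s6.png

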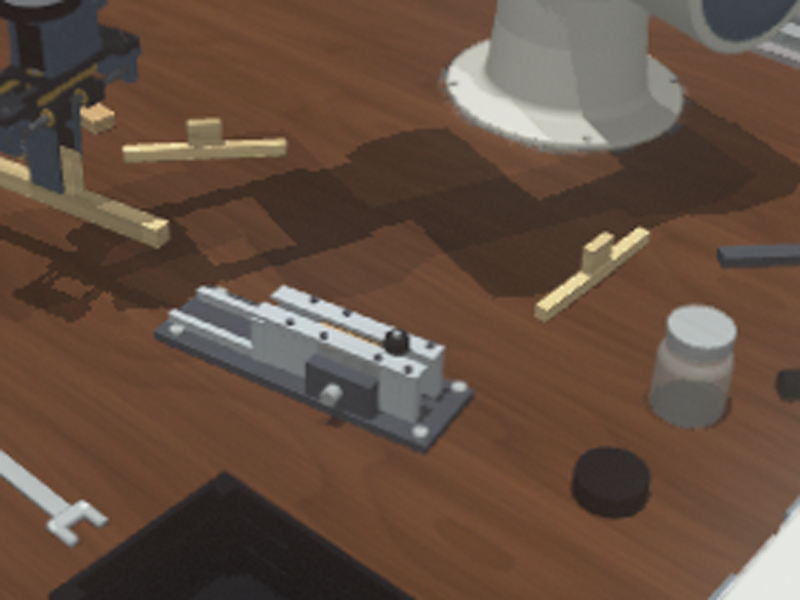

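The stick is out and level in the grip. The block shows through the roof slot up to the knob, at crop (325-380,330-345). I'll lay the stick back at its original place.

```bash
python3 -m crank '[[-1,0,0,-20,0],[-1,0,0,0,0.147],[-1,0,0,0,0.147],[-1,0,-30,0,0],[-1,10,-35,0,0],[-1,18,-35,0,0],[-1,24,-35,0,0],[-1,24,-35,0,0],[-1,24,-32,0,0],[-1,25,-10,0,0],[-1,25,0,0,0],[-1,24,0,0,0],[-1,0,0,20,0],[-1,0,0,20,0],[-1,0,0,0,0],[-1,0,0,0,0],[-1,0,0,0,0]]'; python3 go.py .4253 .0505 1.454 .0245
```

```text
t: 24.95
eef_pos: [0.4256, 0.0503, 0.0763]
eef_rot: [0.0, 0.747, 0.664, 0.0]
ft_force: [0.4, -0.1, -0.8]
grip_width: 0.177
t 24.95 pos [0.4256 0.0503 0.0763] yaw 1.4536 tilt [ 0.0003 -0.    ] q6 0.10 F [ 0.4  -0.11 -0.78] w 0.177
 roll -0.0004; then mm: [ 0.2 -0.3 51.8]
```

```bash
python3 -m crank '[[-1,0,0,20,0],[-1,0,0,15,0],[-1,0,0,10,0],[-1,0,0,5,0],[-1,0,0,1.5,0],[-1,0,0,0,0]]';  python3 -m crank '[[-1,0,0,0.7,0],[-1,0,0,0,0]]'; python3 st.py
```

```text
t: 25.55
eef_pos: [0.4256, 0.0504, 0.0245]
eef_rot: [0.0, 0.747, 0.665, 0.0]
ft_force: [0.3, -0.1, -1.5]
grip_width: 0.173
t: 25.75
eef_pos: [0.4256, 0.0504, 0.0239]
eef_rot: [0.0, 0.747, 0.665, 0.0]
ft_force: [0.1, 1.2, -1.8]
grip_width: 0.171
t 25.75 tip x 117.2 lat 151.6 z 23.9 | Ffeed 1.14 Flat -0.35 Fz -1.81 My.. [-0.08 -0.14  0.06] w 0.171
```

```bash
python3 -m crank '[[-1,0,0,0.5,0],[-1,0,0,0,0]]'; python3 -m crank '[[-0.3,0,0,0,0],[-0.2,0,0,0,0],[-0.1,0,0,0,0],[0,0,0,0,0],[0,0,0,0,0],[0,0,0,-5,0],[0,0,0,-15,0],[0,0,0,-30,0],[0,0,0,-40,0],[0,0,0,-40,0],[0,0,0,-40,0],[0,0,0,0,0]]'; python3 -m crank '[[0,-40,0,0,0],[0,-45,0,0,0],[0,-45,0,0,0],[0,-45,0,0,0],[0,-45,0,0,0],[0,-45,0,0,0],[0,0,0,0,0],[0,0,0,0,0],[0,0,0,0,0]]'
python3 - <<'E'
from h import *
s=snapshot("top");cv2.imwrite("pics/t7.png",cv2.resize(s["img"],(800,600),interpolation=cv2.INTER_CUBIC))
i=s["img"];cv2.imwrite("pics/t7c.png",cv2.resize(i[135:240,160:310],None,fx=5,fy=5,interpolation=cv2.INTER_CUBIC))
E
```

```text
t: 25.95
eef_pos: [0.4256, 0.0504, 0.0236]
eef_rot: [0.0, 0.747, 0.665, 0.0]
ft_force: [-1.4, -0.3, 12.9]
grip_width: 0.175
t: 27.15
eef_pos: [0.4276, 0.0504, 0.1977]
eef_rot: [0.003, 0.747, 0.665, 0.003]
ft_force: [-0.3, 0.3, -2.1]
grip_width: 0.5
t: 28.05
eef_pos: [0.3942, -0.2119, 0.1929]
eef_rot: [-0.0, 0.747, 0.665, -0.0]
ft_force: [0.4, 1.2, -0.6]
grip_width: 0.499
```

View pics/t7.png

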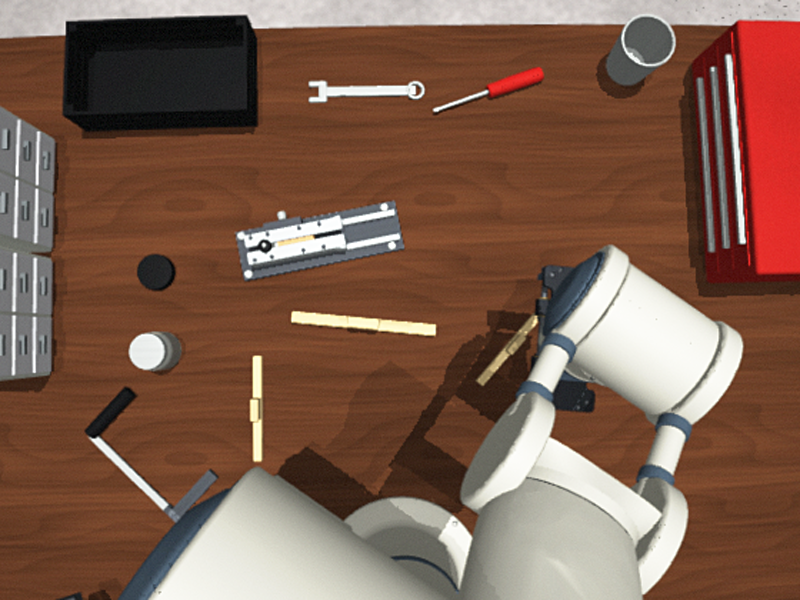

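View pics/t7c.png

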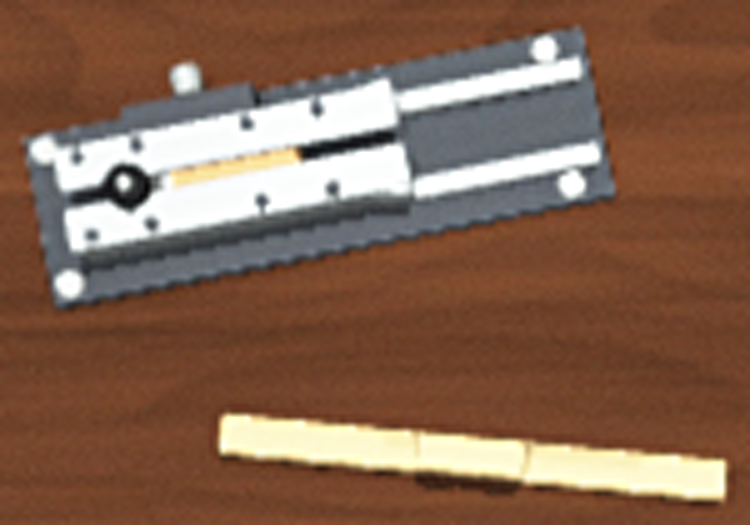

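The block lies in the slot from (300,155) to (172,180) and ends at the stop piece. The stick is flat, fin up, where it was. The robot is clear, so I'm handing in.

```bash
python3 -c "
from station import *
close_job()"
```

```text
the job is handed in; nothing more can be done
```

The job is done and handed in at about 28 s of the 58 s allowed. The block is home against the end stop and the stick is back on the bench. One thing went over target during the press.

- **Placing:** I set the block upright in the infeed and let it go, then gripped the 240 mm stick by its fin and fed the block through.
- **Feeding:** The shoe's drag measured about 5.3 N. The stop was met with the block's front near guide x = 109 mm, which agrees with the 109.5 mm I had worked out from the knob.
- **Pressing:** I sent two batches of small steps without checking between them, so the push briefly reached about 25.6 N in total. That is about 20 N beyond the drag, above the 7 to 15 N window but below the 25 N that bends the stop. I backed off at once and held about 16.3 N in total (about 11 N beyond drag) for 0.9 s.
- **Last checks:** The final top picture shows the block's front at the stop, and the stop and knob where they were. The stick lies flat, fin up, back in its original spot, and the jar has not moved.
- **Stick set-down:** The wrist force read about 13 N as I set the stick down, just before letting go.
- **Not checked:** The arm hid the two offcuts in the last picture. Nothing came near them after the block was picked up.

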